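# Load the tilted weld jig: copper backing bar first, steel lug over it

## Task

Load the tilted welding jig: first slide the copper backing bar down under the yellow lip until it is fully home against the stop and let go of it, then lay the steel lug flat on top of the bar, foot down and between the yellow cheeks, snug against the edge of the lip. Push gently, and leave the aluminium bar and the red magnet where they lie.

Things in the scene. Friction and masses are not known exactly. Their poses are not given: they have to be found in the camera images.
- nest: fixed tilted grey deck of the jig, 135 x 130 mm, on a blue stand. Origin: on the deck surface, centre line, at the face of the yellow stop, 42 mm above the bench. x runs 30 degrees up the slope, away from the robot (give or take the jig's yaw); y level across; z square to the deck. In this frame (mm) the deck is z 0, x -18 to 117. Home: copper bar's origin at (45, 0, 0), lug's at (42, 0, 16).
- lip (a point): middle of the upper edge of the yellow lip, at (12, 0, 25) mm in the nest's frame (same axes). Yellow stop: x -18 to 0, y -32 to 32, z 0 to 25. Lip overhanging from it: x 0 to 12, z 19 to 25, a 19 mm gap below. Two yellow cheeks: x 0 to 22, z 0 to 25, |y| 22.5 to 32.5 (45 mm clear between). Bar's low end goes under the lip to x 0, lug's foot edge to x 12. Dry metal: parts may stick on the slope.
- torch_rest (a point): middle of a level 12 mm steel tube across the jig, 250 mm above the bench, at (128, 0, 166) mm in the nest's frame, running along y from -85 to 85, on tubes that go level back from its ends, away from the robot, then down behind the deck. It blocks a gripper coming straight down: come from the robot's side, tilted about 30 degrees, square to the deck, and keep on the low side of it.
- copper_bar: copper backing bar, 90 x 40 x 16 mm, about 0.5 kg (0.4 to 0.6), loose, lying flat on the bench. Origin: centre of its underside; x along its 90 mm length, y along its 40 mm width, z up. Either end may go down.
- lug: grey steel lug, about 0.28 kg (0.22 to 0.34), loose, standing on its foot on the bench: foot 60 (x) x 40 (y) x 8 mm (z), with an upright web 50 (x) x 8 (y) mm rising from the foot's middle line, from z = 7 to 49 mm, with a dark round spot on it. Origin: centre of the foot's underside. The web is the grip. Either end may go down.
- alu_bar: bystander, not to be moved: silver aluminium bar 90 x 40 x 16 mm lying flat; origin at the centre of its underside
- magnet: bystander, not to be moved: red triangular welding magnet, about 75 x 66 x 16 mm, lying flat; origin at the middle of its underside
Not all that is in view belongs to the job. Of the things like the copper_bar, leave any that is black or green; of the rest the smaller one is meant.

How it is judged:
On the way:
1. the copper bar is home under the lip, flat on the deck, let go, and the lug is not yet on it (x of copper_bar in the frame of nest between 0.0425 and 0.0475 m and y of copper_bar in the frame of nest between -0.004 and 0.004 m and z of copper_bar in the frame of nest between -0.003 and 0.003 m and angle between the z axis of copper_bar and the z axis of nest, either way round below 0.06 rad and angle between the x axis of copper_bar and the x axis of nest, either way round below 0.1 rad and contact force between the fingers and copper_bar below 0.1 N and distance between lug and nest above 0.12 m), for 0.2 s.
At the end, for the whole second after the job is handed in: bar flat on the deck under the lip, within 2.5 mm of the stop; lug foot flat (0.06 rad) on the bar, within 2.5 mm of the lip edge; both within 4 mm of the centre line and 0.1 rad of the slope line, let go and at rest (x of copper_bar in the frame of nest between 0.0425 and 0.0475 m and y of copper_bar in the frame of nest between -0.004 and 0.004 m and z of copper_bar in the frame of nest between -0.003 and 0.003 m and angle between the z axis of each of copper_bar, lug and the z axis of nest, either way round below 0.06 rad and angle between the x axis of each of copper_bar, lug and the x axis of nest, either way round below 0.1 rad and x of lug in the frame of nest between 0.0395 and 0.0445 m and y of lug in the frame of nest between -0.004 and 0.004 m and z of lug in the frame of nest between 0.013 and 0.019 m and linear speed of each of copper_bar, lug below 0.01 m/s and angular speed of each of copper_bar, lug below 0.1 rad/s); the robot touches nothing.
It fails at once if a bystander (aluminium bar or magnet) is moved more than 25 mm (distance of any of alu_bar, magnet from where it was at the start of the episode above 0.025 m).
It fails at once if the copper bar or the lug is rammed into the jig with more than 100 N (contact force between any of copper_bar, lug and nest above 100 N).
It also fails if it takes over 72 s, if anything falls off the work surface, if the arm or the gripper's body presses on something with over 40 N, if the wrist force passes 120 N, or if a joint passes its speed limit or range.

## Robot

A 6-joint arm with a two-finger parallel gripper is mounted at the origin on the work surface. World frame = base frame: x ahead of the robot, y to its left, z up, the work surface at z = 0. Lengths are in m, angles in rad, forces in N, time in s.
With the tool pointing down it reaches from about 0.375 to 0.975 m from the base axis. Payload 3.8 kg.
Tool frame: the origin (TCP) lies midway between the tips of the shut fingers; the grasp point (between the pads) lies 19 mm behind it; x points along the fingers, y is the direction in which the jaws open and shut, and the axes are right-handed (so a half turn about x gives the same grasp; the last joint's range is limited). The gripper opens to 88 mm and grips with 3 to 60 N. Pads are 18 mm wide; open, the fingers measure 123 mm over their backs; the gripper's body (75 mm by 187 mm) begins 45 mm behind the grasp point.
Start: joints at [-1.348, 0.264, 1.604, -0, 1.274, -0.037], TCP at [0.173, -0.652, 0.239] pointing down, gripper open.
Joint ranges: [-2.63, 2.63], [-0.94, 2.18], [0.31, 2.57], [-1.31, 4.45], [0, 2.66], [-2.55, 2.55]. Speed limits (rad/s): [2.57, 2.57, 3.14, 3.14, 3.14, 3.14].

## Interface

Orientations are given as a rotation vector (axis times angle).
In Python, from cell import manip, inverse_kinematics, cams, order gives the robot as it stands. Calls block until the motion is done:
- manip.move_pose(position, orientation): joint-space move of the TCP to a pose.
- manip.move_linear(position, rate=0.15, rot=None): straight line of the TCP; rot=None keeps the orientation; rate is the mean speed in m/s.
- manip.set_joints(angles): joint-space move.
- manip.set_gripper(opening, force=None): finger opening in m; force is the grip in N (None keeps the last); returns when the fingers have stopped.
- manip.dwell(seconds).
- inverse_kinematics(position, orientation): joint angles nearest the present ones, or None.
- manip.state(): the state.
- cams.capture(name): name is "side" or "top" or "wrist"; returns a dict with "image" (384x512x3 uint8, blue, green, red), "z_map" (384x512 float32, m along the optical axis (not along the pixel's ray), 0 where there is no reading), "intrinsics" (3x3 intrinsics, pixels), "position" and "orientation" of the camera in the world; the wrist camera has in their place "T_tool_cam" (4x4, takes a point from camera to tool coordinates, whose origin is the TCP and whose axes are the tool frame's). Camera axes: x right, y down, z forward; pixel columns grow to the right and rows downward; lengths in m; the calibration is good to about 2 mm. A picture is of the moment at which its call begins: read the wrist's pose just before it.
A pose or a line that the arm cannot do raises manip.IKError and nothing moves.
- order.close_job(): hands the job in, once; it reports no verdict.
The state is a dict: "clock": time; "joint_pos": joint angles; "joint_velocities": joint speeds; "tau": joint torques, N m; "tool_pos": TCP position; "tcp_rot": TCP orientation; "contact_force": force on the tool from outside, world axes, zero at the start; "moment": the same for the moment, N m; "gripper_width": finger opening in m.
Only numpy, scipy, OpenCV 4.12 (cv2) and the standard library are available. Lean on these libraries where they do the work, as an engineer would, in place of code of your own. Each camera call takes 0.05 s, during which the arm holds its last target. There are 200 camera calls.

## Working session

There is one attempt and no reset: what is moved stays moved. The work goes in short steps, each a Python script; the robot and the scene stay as the last script left them, time stands still between calls to the robot, and variables do not carry over. Pictures are saved under pics/ and viewed, about 8 in all and at most 12, crops included, and the job is handed in when it is done.

```bash
ls; mkdir -p pics; python3 - <<'E'
from cell import manip,cams
import cv2,numpy as np
ims=[]
for n in("side","top"):
    c=cams.capture(n); np.savez(f"pics/{n}0.npz",**c); ims.append(c["image"]); print(n,c["position"],c["orientation"],c["intrinsics"].tolist() if hasattr(c["intrinsics"],'tolist') else c["intrinsics"])
cv2.imwrite("pics/top0.png",cv2.resize(ims[1],(800,600))); cv2.imwrite("pics/side0.png",cv2.resize(ims[0],(800,600)))
s=manip.state(); print(s)
E
```

```text
pics
side [0.52424474 0.85423301 1.22828   ] [-0.02517751  2.94225118 -1.09296464] [[445.5335642318827, 0.0, 257.6141452828656], [0.0, 445.5335642318827, 194.14756515276585], [0.0, 0.0, 1.0]]
top [ 0.35514943 -0.05402539  1.30588048] [-2.17113493  2.12404921 -0.18422608] [[406.5145533815318, 0.0, 254.64541818456178], [0.0, 406.5145533815318, 190.96383894328352], [0.0, 0.0, 1.0]]
{'clock': 0.1, 'joint_pos': array([-1.34788076e+00,  2.64664846e-01,  1.60521882e+00,  4.09269034e-07,
        1.27369676e+00, -3.69039188e-02]), 'joint_velocities': array([ 0.00133184, -0.00099248, -0.00048541, -0.00032643,  0.00217481,
        0.00038597]), 'tau': array([ 5.98975275e-04, -5.03617752e+01, -3.58072078e+01,  7.31007149e-02,
        2.33261869e-02, -5.92294145e-05]), 'tool_pos': array([ 0.17326734, -0.65172781,  0.2375313 ]), 'tcp_rot': array([ 2.08350712,  0.27430561, -2.08389424]), 'contact_force': array([-0.43231114, -1.13142744, -0.09127712]), 'moment': array([ 0.02273398, -0.01747338, -0.03374997]), 'gripper_width': 0.08791403258377124}
```

View pics/top0.png

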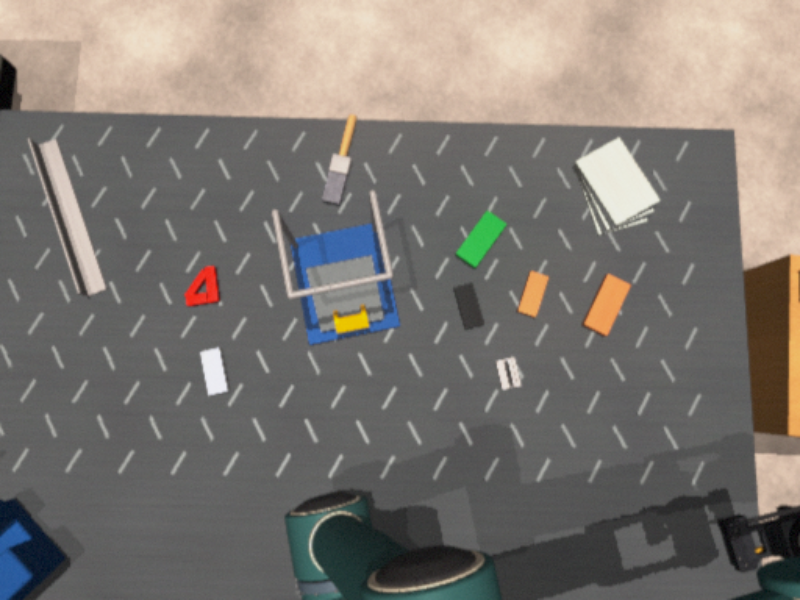

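View pics/side0.png

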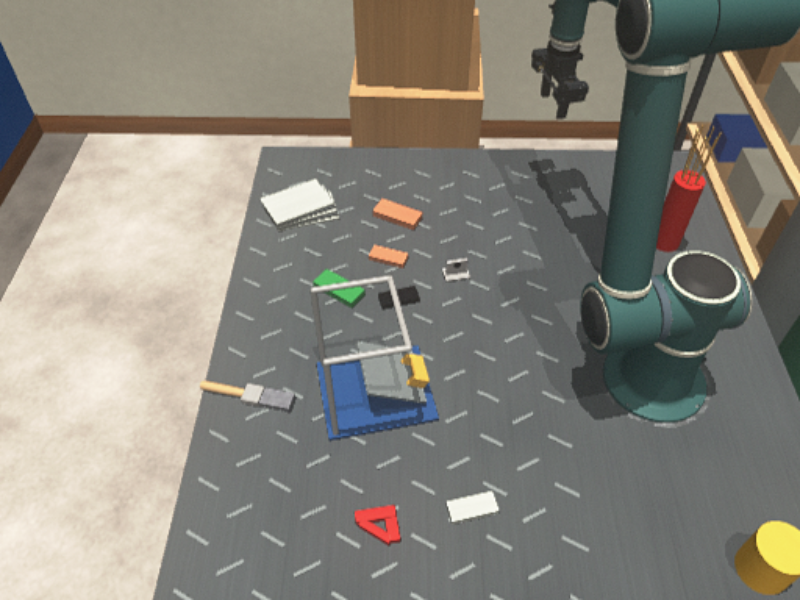

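The top view (800x600) shows the jig at (345,285), the small copper bar at (533,294) with a larger one at (607,305), and the lug at (509,373). The aluminium bar is at (214,371) and the magnet at (203,287). The side view agrees. Next I convert these to positions with the depth map.

```bash
cat > h.py <<'E'
import numpy as np,cv2
from scipy.spatial.transform import Rotation as R
def cloud(c,T=None):
    K=c["intrinsics"];z=np.asarray(c["z_map"],float);v,u=np.mgrid[:z.shape[0],:z.shape[1]]
    P=np.dstack([(u-K[0,2])/K[0,0]*z,(v-K[1,2])/K[1,1]*z,z])
    if T is None: T=np.eye(4);T[:3,:3]=R.from_rotvec(c["orientation"]).as_matrix();T[:3,3]=c["position"]
    return P@T[:3,:3].T+T[:3,3], z>0
def rect(P):
    (cx,cy),(w,h),a=cv2.minAreaRect(P[:,:2].astype(np.float32)*1000)
    if w<h: a+=90;w,h=h,w
    return np.array([cx,cy])/1000,(round(w),round(h)),(a+90)%180-90
E
python3 - <<'E'
from h import *
for n in("top","side"):
    c=dict(np.load(f"pics/{n}0.npz"));P,ok=cloud(c)
    hsv=cv2.cvtColor(c["image"],cv2.COLOR_BGR2HSV);H,S,V=[hsv[...,i].astype(int) for i in range(3)]
    X,Y,Z=P[...,0],P[...,1],P[...,2]
    print(n,"bench z",np.median(Z[ok&(abs(Z)<.02)]))
    o=(ok&(H>4)&(H<18)&(S>120)&(Z<.05)&(Z>-.01)&(X>.3)).astype(np.uint8)
    k,l,st,ce=cv2.connectedComponentsWithStats(o)
    for i in range(1,k):
        if st[i,4]>80: print("orange",st[i,4],rect(P[l==i]),P[l==i].mean(0))
    y=ok&(H>20)&(H<33)&(S>150)&(Z>.03)&(Z<.2)&(X>.3)
    Q=P[y];print("yellow",len(Q),Q.min(0),Q.max(0),rect(Q))
    m=ok&(X>.35)&(X<.56)&(Y>-.45)&(Y<-.25)&(Z>.004)&(Z<.1)&(S<60)
    k,l,st,ce=cv2.connectedComponentsWithStats(m.astype(np.uint8))
    for i in range(1,k):
        if st[i,4]>40: q=P[l==i];print("lug?",st[i],rect(q),q.mean(0),q[:,2].max()); w=q[q[:,2]>.025]; print("  web",len(w),rect(w) if len(w)>5 else 0)
    # tube: high things
    t=ok&(Z>.22)&(Z<.28)&(X>.4)&(X<.9)&(Y>-.2)&(Y<.25); q=P[t]; print("tube",len(q),q.min(0) if len(q) else 0,q.max(0) if len(q) else 0)
    g=ok&(S<50)&(Z>.04)&(Z<.13)&(X>.45)&(X<.75)&(Y>-.15)&(Y<.2)&(V>60);q=P[g]
    if len(q)>30:
        for _ in range(4):
            A=np.c_[q[:,:2],np.ones(len(q))];s=np.linalg.lstsq(A,q[:,2],rcond=None)[0];r=q[:,2]-A@s;q=q[abs(r)<max(.005,1.5*r.std())]
        print("deck",len(q),s,"tilt",np.degrees(np.arctan(np.hypot(s[0],s[1]))),"yaw",np.degrees(np.arctan2(s[1],s[0])),q.mean(0))
E
```

```text
top bench z 0.00013947902027622305
orange 348 (array([ 0.57541498, -0.35232175]), (90, 44), -18.295936584472656) [ 0.57445649 -0.34983759  0.01584875]
orange 648 (array([ 0.55620758, -0.50442438]), (122, 62), -25.654647827148438) [ 0.55465403 -0.50088071  0.0209629 ]
yellow 204 [ 0.48245424 -0.01232232  0.04413011] [0.5261126  0.05514765 0.07561189] (array([0.50357336, 0.02020368]), (65, 30), -76.18057632446289)
lug? [316 228  20  22 247] (array([ 0.4093681 , -0.30113168]), (68, 47), 13.013033866882324) [ 0.41155423 -0.29705942  0.01878224] 0.054808369511173405
  web 68 (array([ 0.41259454, -0.29858185]), (49, 9), 13.565736770629883)
tube 805 [ 0.51835884 -0.05849148  0.22000173] [0.71087038 0.14966531 0.26156769]
deck 1134 [ 0.55462632  0.12430901 -0.2464309 ] tilt 29.61331032047709 yaw 12.632989171146873 [0.56648149 0.03508121 0.07212   ]
side bench z 0.00048507049153156956
orange 323 (array([ 0.55233789, -0.50812735]), (120, 91), -24.853668212890625) [ 0.55621581 -0.4945923   0.0202292 ]
orange 200 (array([ 0.57631903, -0.34664932]), (89, 49), -15.337974548339844) [ 0.57559814 -0.34383839  0.01571075]
yellow 117 [ 0.48460258 -0.01095933  0.05116838] [0.52041589 0.05491246 0.07437879] (array([0.50097714, 0.02338227]), (66, 28), -78.31839561462402)
lug? [281 164  20  16 206] (array([ 0.41559686, -0.31558636]), (84, 69), -78.78317165374756) [ 0.41287676 -0.29418672  0.02207699] 0.05650004583665891
  web 83 (array([ 0.41275  , -0.2960365]), (51, 14), 17.19435691833496)
tube 685 [ 0.51838348 -0.0530258   0.22061499] [0.71134264 0.15485032 0.26241102]
deck 828 [ 0.54555741  0.12139541 -0.24112705] tilt 29.200845375444207 yaw 12.544862992295245 [0.56555123 0.04814948 0.07332392]
```

```bash
cat >> h.py <<'E'
from cell import manip,inverse_kinematics,cams,order
def rot(x,y):
    x=np.array(x,float);x/=np.linalg.norm(x);y=np.array(y,float);y-=x*(x@y);y/=np.linalg.norm(y)
    return np.c_[x,y,np.cross(x,y)]
def pick(p,Rm):
    "choose the half turn about tool x that keeps joint 6 (then all) nearest mid range"
    best=None
    for s in(1,-1):
        M=Rm@np.diag([1,s,s]);q=inverse_kinematics(p,R.from_matrix(M).as_rotvec())
        if q is not None and (best is None or abs(q[5])<abs(best[1][5])): best=(R.from_matrix(M).as_rotvec(),q)
    return best
def down(a): return rot([0,0,-1],[-np.sin(a),np.cos(a),0])
def look(name):
    s=manip.state();c=cams.capture("wrist");T=np.eye(4);T[:3,:3]=R.from_rotvec(s["tcp_rot"]).as_matrix();T[:3,3]=s["tool_pos"]
    c["T"]=T@c["T_tool_cam"];np.savez(f"pics/{name}.npz",**c);cv2.imwrite(f"pics/{name}.png",c["image"]);return c
def nestR(yaw): return (R.from_euler("z",yaw)*R.from_euler("y",-np.pi/6)).as_matrix()
E
python3 - <<'E'
from h import *
rv,q=pick([.54,-.33,.26],down(np.radians(-17)));print(q)
manip.move_pose([.54,-.33,.26],rv)
c=look("bar1");print(np.round(c["T_tool_cam"],3).tolist())
N=nestR(np.radians(12.6));o=np.array([.514,.024,.042])
p=o+N@[.03,0,.14]
b=pick(p,rot(-N[:,2],N[:,1]));print(p,b)
manip.move_pose(p,b[0]);look("nest1");s=manip.state();print(s["clock"],s["tool_pos"],s["joint_pos"])
cv2.imwrite("pics/c1.png",np.hstack([cv2.imread("pics/bar1.png"),cv2.imread("pics/nest1.png")])[:, ::1])
i=cv2.imread("pics/c1.png");cv2.imwrite("pics/c1.png",cv2.resize(i,(800,300)))
E
```

```text
[-5.87905335e-01  1.72821220e-01  1.67444773e+00 -4.44089210e-16
  1.29432370e+00  1.27959696e+00]
[[-0.001, -0.301, 0.954, -0.147], [1.0, 0.0, 0.001, -0.0], [-0.001, 0.954, 0.301, -0.077], [0.0, 0.0, 0.0, 1.0]]
[0.47104089 0.0143975  0.17824356] (array([ 2.61369948,  0.28855511, -1.5090201 ]), array([-0.1558472 , -0.40964246,  2.4323469 ,  0.30840292,  0.64914175,
        0.99305444]))
3.325 [0.47258587 0.01358727 0.17974724] [-0.15695287 -0.40862509  2.4293957   0.30821195  0.64902792  0.99320273]
```

View pics/c1.png

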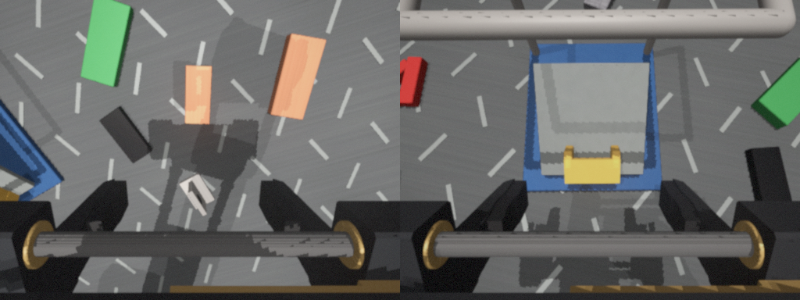

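The bar view (left) shows the small copper bar at (198,95), the lug at (197,195) and the black bar at (125,135). The nest view (right) shows the yellow stop at (592,168), the deck at (590,105) and the tube at (590,22). The camera sits 77 mm to one side, so I'll use the half turn that puts it on the low side, clear of the tube. Next are the precise poses.

```bash
python3 - <<'E'
from h import *
from scipy.optimize import minimize
c=dict(np.load("pics/bar1.npz"));P,ok=cloud(c,c["T"]);X,Y,Z=[P[...,i] for i in range(3)]
hsv=cv2.cvtColor(c["image"],cv2.COLOR_BGR2HSV);H,S,V=[hsv[...,i].astype(int) for i in range(3)]
print("bench",np.median(Z[ok&(abs(Z)<.008)]))
o=ok&(H>3)&(H<18)&(S>90)&(Z<.05)&(Z>.003)&(abs(Y+.35)<.075)
print("bar",rect(P[o]),np.median(Z[o])); t=o&(Z>.012);print(rect(P[t]),P[t].mean(0))
m=ok&(X>.35)&(X<.48)&(Y>-.36)&(Y<-.24)&(Z>.005)&(Z<.07)&(S<90);print("lug",m.sum())
w=P[m&(Z>.015)];wt=P[m&(Z>.04)];f=P[m&(Z<.015)]
for n,q in(("web",w),("top",wt),("foot",f),("all",P[m])):print(n,len(q),rect(q),q.mean(0))
c=dict(np.load("pics/nest1.npz"));P,ok=cloud(c,c["T"]);X,Y,Z=[P[...,i] for i in range(3)]
hsv=cv2.cvtColor(c["image"],cv2.COLOR_BGR2HSV);H,S,V=[hsv[...,i].astype(int) for i in range(3)]
print("bench",np.median(Z[ok&(abs(Z)<.008)]))
g=ok&(S<60)&(Z>.045)&(Z<.1)&(abs(Y-.03)<.09)&(X>.5)&(X<.64);q=P[g]
for _ in range(6):
    A=np.c_[q[:,:2],np.ones(len(q))];s=np.linalg.lstsq(A,q[:,2],rcond=None)[0];r=q[:,2]-A@s;q=q[abs(r)<max(.003,2*r.std())]
n=np.array([-s[0],-s[1],1]);n/=np.linalg.norm(n);print("deck",len(q),"tilt",np.degrees(np.arccos(n[2])),"yaw",np.degrees(np.arctan2(-n[1],-n[0])))
y=ok&(H>18)&(H<35)&(S>120)&(Z>.03)&(Z<.1)&(X>.4)
for yaw in np.radians([12,12.6,13.2]):
    N=nestR(yaw);o=np.array([.514,.024,.042]);L=(P-o)@N
    d=(q-o)@N;Q=L[y];top=Q[Q[:,2]-np.median(d[:,2])>.021]
    pc=lambda a:np.round(np.percentile(a,[1,3,50,97,99])*1000,1)
    print(np.degrees(yaw),"deck z",pc(d[:,2]),"x",pc(d[:,0]),"y",pc(d[:,1]));print("  yellow top x",pc(top[:,0]),"y",pc(top[:,1]),"z",pc(top[:,2]),rect(top))
    lo=top[abs(top[:,1]-np.median(top[:,1]))<.018];print("  mid x",pc(lo[:,0]))
    # level edges: mean y of deck vs x for yaw check
    k=[(x0,np.percentile(d[(d[:,0]>x0)&(d[:,0]<x0+.02)][:,1],[2,98]).round(4).tolist()) for x0 in(.04,.06,.08,.1) if ((d[:,0]>x0)&(d[:,0]<x0+.02)).sum()>30];print("  ",k)
E
```

```text
bench 0.0007262269650755715
bar (array([ 0.57498688, -0.34901553]), (90, 40), -17.52356719970703) 0.016610000186431273
(array([ 0.57498688, -0.34901553]), (90, 40), -17.52356719970703) [ 0.5794626  -0.35054761  0.01662751]
lug 1199
web 476 (array([ 0.41129895, -0.29795459]), (50, 9), 13.554145812988281) [ 0.41442377 -0.2989531   0.03992493]
top 283 (array([ 0.41108838, -0.29803778]), (50, 9), 13.74062442779541) [ 0.41272061 -0.29848001  0.04834625]
foot 723 (array([ 0.4108855 , -0.29774994]), (61, 40), 12.855314254760742) [ 0.41626071 -0.30080715  0.00876667]
all 1199 (array([ 0.4108855 , -0.29774994]), (61, 40), 12.855314254760742) [ 0.41553145 -0.3000711   0.02113642]
bench 0.0005147362169408143
deck 16231 tilt 29.91133580668666 yaw 12.965574375506542
12.000000000000002 deck z [-1.5 -1.2  0.2  1.7  2. ] x [  7.7  11.   66.9 112.9 115. ] y [-61.4 -58.9   2.2  63.   65.5]
  yellow top x [-16.7 -16.    0.3  20.2  22. ] y [-30.5 -29.5   0.5  30.9  32. ] z [22.2 23.4 25.2 26.5 26.8] (array([0.00284699, 0.00069953]), (64, 40), -88.906014919281)
  mid x [-16.8 -16.2  -1.1  12.6  12.9]
   
[... 264 characters left out ...]
0.5 -29.3   0.6  31.   32.1] z [22.1 23.5 25.2 26.5 26.8] (array([0.0028538 , 0.00080172]), (64, 40), -89.42554497718811)
  mid x [-16.8 -16.2  -1.2  12.6  12.8]
   [(0.04, [-0.0606, 0.0635]), (0.06, [-0.0606, 0.0637]), (0.08, [-0.0605, 0.0639]), (0.1, [-0.0604, 0.0638])]
13.2 deck z [-1.4 -1.1  0.2  1.6  1.9] x [  7.8  11.   66.9 112.9 115.1] y [-62.6 -60.    1.   61.9  64.3]
  yellow top x [-16.7 -16.    0.4  20.2  22.2] y [-30.3 -29.2   0.8  31.1  32.2] z [22.  23.6 25.2 26.5 26.8] (array([0.00286154, 0.00090382]), (64, 40), -89.9451197348535)
  mid x [-16.8 -16.2  -1.2  12.6  12.8]
   [(0.04, [-0.0613, 0.063]), (0.06, [-0.0612, 0.063]), (0.08, [-0.0612, 0.0631]), (0.1, [-0.0611, 0.063])]
```

```bash
cat >> h.py <<'E'
N=nestR(np.radians(13.0));O=np.array([.514,.024,.042])+N@[.0006,.0009,0]
RN=R.from_matrix(rot(-N[:,2],N[:,1])).as_rotvec()
def npos(x,y,z): return O+N@(np.array([x,y,z])/1000)
def st(tag=""):
    manip.dwell(.15);s=manip.state();f=N.T@s["contact_force"];print(tag,"t%.1f"%s["clock"],"nest mm",np.round((s["tool_pos"]-O)@N*1000,1),"F nest",np.round(f,1),"w",round(s["gripper_width"],4));return s,f
E
python3 - <<'E'
from h import *
b=np.array([.575,-.349,0]);rv=R.from_matrix(down(np.radians(-17.5))).as_rotvec()
for p,r in((b+[0,0,.1],rv),(npos(0,-150,130),RN),(npos(50,0,90),RN),(npos(62,0,6),RN),(npos(42,0,6),RN)): print(np.round(inverse_kinematics(p,r),2))
manip.move_pose(b+[0,0,.1],rv);manip.set_gripper(.065)
manip.move_linear(b+[0,0,.004],.12);s,f=st("down");print(s["tool_pos"])
manip.set_gripper(.03,30);s,f=st("grip")
manip.move_linear(b+[0,0,.16],.15);st("lift")
manip.move_pose(npos(0,-150,130),RN);manip.move_linear(npos(50,0,90),.15);s,f=st("over")
c=look("held1");s=cams.capture("side");cv2.imwrite("pics/c2.png",np.hstack([cv2.resize(c["image"],(400,300)),cv2.resize(s["image"][180:300,170:330],(400,300))]))
E
```

```text
[-0.58  0.37  1.73  0.    1.04 -1.85]Traceback (most recent call last):
  File "<stdin>", line 3, in <module>
    return _wrapfunc(a, 'round', decimals=decimals, out=out)
    return _wrapit(obj, method, *args, **kwds)
    result = getattr(arr, method)(*args, **kwds)
TypeError: unsupported operand type(s) for *: 'NoneType' and 'float'
```

```bash
python3 - <<'E'
from h import *
RF=R.from_matrix(rot(-N[:,2],-N[:,1])).as_rotvec()
for p in((0,-150,130),(40,-150,120),(40,-150,90),(50,-100,90),(50,0,90),(50,0,60),(62,0,6),(42,0,6),(62,0,40),(52,0,28),(42,0,28),(42,0,80)):
    print(p,*[None if q is None else np.round(q,2).tolist() for q in(inverse_kinematics(npos(*p),r) for r in(RN,RF))])
E
```

```text
(0, -150, 130) None [-0.57, -0.23, 2.36, 0.58, 0.71, 0.39]
(40, -150, 120) None [-0.5, -0.18, 2.29, 0.54, 0.69, 0.48]
(40, -150, 90) None [-0.47, -0.11, 2.29, 0.58, 0.63, 0.45]
(50, -100, 90) [-0.36, -0.17, 2.33, 0.52, 0.59, -2.53] [-0.36, -0.17, 2.33, 0.52, 0.59, 0.61]
(50, 0, 90) [-0.11, -0.26, 2.4, 0.34, 0.53, -2.16] [-0.11, -0.26, 2.4, 0.34, 0.53, 0.98]
(50, 0, 60) [-0.1, -0.18, 2.39, 0.37, 0.45, -2.19] [-0.1, -0.18, 2.39, 0.37, 0.45, 0.95]
(62, 0, 6) [-0.07, -0.03, 2.35, 0.45, 0.34, -2.26] [-0.07, -0.03, 2.35, 0.45, 0.34, 0.89]
(42, 0, 6) [-0.08, -0.04, 2.39, 0.5, 0.32, -2.32] [-0.08, -0.04, 2.39, 0.5, 0.32, 0.83]
(62, 0, 40) [-0.08, -0.11, 2.37, 0.39, 0.41, -2.2] [-0.08, -0.11, 2.37, 0.39, 0.41, 0.95]
(52, 0, 28) [-0.08, -0.09, 2.38, 0.42, 0.38, -2.24] [-0.08, -0.09, 2.38, 0.42, 0.38, 0.9]
(42, 0, 28) [-0.09, -0.1, 2.4, 0.44, 0.37, -2.26] [-0.09, -0.1, 2.4, 0.44, 0.37, 0.88]
(42, 0, 80) [-0.11, -0.24, 2.41, 0.36, 0.5, -2.19] [-0.11, -0.24, 2.41, 0.36, 0.5, 0.96]
```

```bash
python3 - <<'E'
from h import *
b=np.array([.575,-.349,0]);rv=R.from_matrix(down(np.radians(-17.5))).as_rotvec();W=[.455,-.17,.2]
print(inverse_kinematics(W,rv))
manip.move_pose(b+[0,0,.1],rv);manip.set_gripper(.065)
manip.move_linear(b+[0,0,.004],.12);s,f=st("down");print(s["tool_pos"])
manip.set_gripper(.03,30);s,f=st("grip")
manip.move_linear(b+[0,0,.16],.15);st("lift")
manip.move_pose(W,rv);manip.move_pose(npos(50,0,90),RN);s,f=st("over")
c=look("held1");s=cams.capture("side");cv2.imwrite("pics/c2.png",np.hstack([cv2.resize(c["image"],(400,300)),cv2.resize(s["image"][180:300,170:330],(400,300))]))
E
```

```text
[-0.40885232 -0.06970897  2.04147363  0.          1.16982799 -1.67421602]
down t7.4 nest mm [ -39.4 -378.9  -19.9] F nest [ 0.3  0.5 -1.2] w 0.0651
[ 0.57595986 -0.34959065  0.00539787]
grip t8.0 nest mm [ -40.6 -378.1  -20.5] F nest [1.  0.8 2.1] w 0.0398
lift t9.3 nest mm [  35.8 -377.4  113.3] F nest [-2.5 -0.6 -3.9] w 0.0396
over t11.2 nest mm [52.  -1.6 90.5] F nest [-2.7  0.4 -3.9] w 0.0396
```

View pics/c2.png

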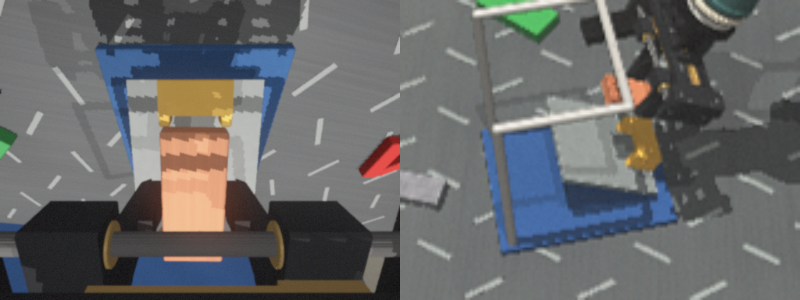

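The bar is held level and lies along the slope line. In the wrist view it is at (195,195), with the yellow stop at (195,100). I measure bar against nest from this flipped view.

```bash
cat >> h.py <<'E'
def meas(c,zc=(.02,.03)):
    P,ok=cloud(c,c["T"]);L=(P-O)@N*1000
    hsv=cv2.cvtColor(c["image"],cv2.COLOR_BGR2HSV);H,S,V=[hsv[...,i].astype(int) for i in range(3)]
    near=ok&(abs(L[...,1])<100)&(L[...,0]>-40)&(L[...,0]<140)&(L[...,2]>-5)&(L[...,2]<160)
    return L,near,H,S,V
pc=lambda a:np.round(np.percentile(a,[1,3,50,97,99]),1)
E
python3 - <<'E'
from h import *
s=manip.state();print((s["tool_pos"]-O)@N*1000, np.round((R.from_rotvec(RN).inv()*R.from_rotvec(s["tcp_rot"])).as_rotvec(),4))
c=dict(np.load("pics/held1.npz"));L,n,H,S,V=meas(c)
y=n&(H>18)&(H<35)&(S>100)&(L[...,2]>15)&(L[...,2]<40);q=L[y];print("yel",len(q),*[pc(q[:,i]) for i in range(3)])
g=n&(S<60)&(L[...,2]<5)&(L[...,2]>-5)&(L[...,0]<110);q=L[g];print("deck",len(q),*[pc(q[:,i]) for i in range(3)])
o=n&(H>3)&(H<17)&(S>80)&(L[...,2]>70);q=L[o];print("bar",len(q),*[pc(q[:,i]) for i in range(3)]);t=q[(q[:,2]>np.median(q[:,2])-3)];print(rect(t/1000))
A=np.c_[t[:,:2],np.ones(len(t))];print("slope",np.linalg.lstsq(A,t[:,2],rcond=None)[0])
E
```

```text
[51.33859823 -1.29645121 90.35229719] [ 0.0012 -0.0009 -0.0012]
yel 4727 [-17.6 -16.9  -2.1  17.3  19.7] [-31.2 -30.1   0.5  30.8  32. ] [23.6 23.9 25.2 26.4 26.7]
deck 10711 [-16.6 -14.5  27.5  84.3  90.2] [-63.7 -62.5   8.4  63.3  64.5] [-1.3 -1.1  0.2  1.4  1.7]
bar 13292 [ 7.5  7.8 42.1 73.1 95.7] [-25.8 -22.3  -0.3  22.7  26.1] [ 92.6  96.9 102.9 123.5 132.3]
(array([ 0.05835275, -0.00104336]), (118, 100), -48.300296783447266)
slope [2.38699940e-02 5.66512353e-02 1.03722487e+02]
```

```bash
cat >> h.py <<'E'
def nestp(): return (manip.state()["tool_pos"]-O)@N*1000
def go(x,y,z,rate=.08,tag=None):
    manip.move_linear(npos(x,y,z),rate)
    if tag is not None: return st(tag)
def step(cmd,d,axis,sgn,thr,n,rate=.01):
    "small moves d (nest mm) until force along axis changes by thr (sgn) from now"
    _,f0=st("base");cmd=np.array(cmd,float)
    for i in range(n):
        cmd=cmd+d;manip.move_linear(npos(*cmd),rate);manip.dwell(.06);f=N.T@manip.state()["contact_force"]
        if sgn*(f-f0)[axis]>thr: break
    st("step %d/%d cmd %s"%(i+1,n,np.round(cmd,1)));return cmd
E
python3 - <<'E'
from h import *
go(62,1,30,.1,"a");e=nestp()-[62,1,30];print("err",e)
o=np.array([0,0,0])-[0,e[1]+1,0]
go(62,.5,6,.08,"b")
L,n,H,S,V=meas(look("held2"))
b=n&(H>3)&(H<17)&(S>80)&(L[...,2]>14)&(L[...,2]<30)&(L[...,0]<45);q=L[b];print("bar",len(q),*[pc(q[:,i]) for i in range(3)])
cmd=step([62,.5,6],np.array([0,0,-.5]),2,1,5,10)
E
```

```text
a t12.2 nest mm [62.5  0.8 30.6] F nest [-1.8  1.5 -3.7] w 0.0396
err [ 0.53414853 -0.1653697   0.55732626]
b t12.8 nest mm [62.4  0.4  6.3] F nest [-1.5 -0.1 -4.5] w 0.0395
bar 5061 [17.9 18.2 30.4 44.1 44.7] [-18.  -17.2   1.2  19.8  20.7] [15.2 17.  18.7 19.8 20.1]
base t13.0 nest mm [62.3  0.4  6.3] F nest [-2.3  0.4 -4. ] w 0.0396
step 5/10 cmd [62.   0.5  3.5] t14.7 nest mm [62.1  0.5  3.8] F nest [-4.6  0.1  4.2] w 0.0395
```

```bash
python3 - <<'E'
from h import *
go(62,-.3,3.9,.02,"lift"); go(54,-.3,3.9,.03,"s1"); go(47,-.3,3.9,.03,"s2")
cmd=step([47,-.3,3.9],np.array([-.5,0,0]),0,1,12,14)
np.save("cmd.npy",cmd)
L,n,H,S,V=meas(look("slid"))
b=n&(H>3)&(H<17)&(S>80)&(L[...,2]>12)&(L[...,2]<30)&(L[...,0]<36);q=L[b];print("bar",len(q),*[pc(q[:,i]) for i in range(3)])
E
```

```text
lift t15.1 nest mm [62.  -0.3  3.8] F nest [-2.2  0.5 -3.3] w 0.0396
s1 t15.7 nest mm [54.  -0.3  3.9] F nest [-2.7 -0.5 -4.3] w 0.0397
s2 t16.2 nest mm [47.1 -0.4  3.9] F nest [-2.2 -0.1 -4.8] w 0.0396
base t16.4 nest mm [47.1 -0.3  3.9] F nest [-2.8 -0.2 -4. ] w 0.0395
step 14/14 cmd [40.  -0.3  3.9] t20.8 nest mm [44.7 -1.   4.8] F nest [ 7.6  4.3 -7.7] w 0.0394
bar 4155 [15.8 16.3 27.8 35.8 36. ] [-28.6 -26.6   0.3  27.7  29.8] [13.  15.1 17.  26.8 28.8]
```

```bash
python3 - <<'E'
from h import *
go(42,-.3,3.2,.02,"ease");manip.set_gripper(.052);st("open")
go(46,-.3,60,.12,"up");go(40,0,100,.12)
c=look("bar_in");L,n,H,S,V=meas(c)
b=n&(H>3)&(H<17)&(S>80)&(L[...,2]>11)&(L[...,2]<21);q=L[b];print("bar",len(q),*[pc(q[:,i]) for i in range(3)],rect(q/1000))
t=q[abs(q[:,2]-np.median(q[:,2]))<2.5];A=np.c_[t[:,:2],np.ones(len(t))];print("slope",np.linalg.lstsq(A,t[:,2],rcond=None)[0])
cv2.imwrite("pics/c3.png",c["image"])
E
```

```text
ease t21.3 nest mm [44.7 -0.9  3.8] F nest [ 5.   2.4 -3.6] w 0.0396
open t21.8 nest mm [41.7 -0.3  3.2] F nest [-0.1  0.9 -0.1] w 0.0522
up t22.6 nest mm [45.  -0.1 59.3] F nest [-0.3  0.2 -0.2] w 0.0521
bar 4367 [15.1 16.5 49.  86.1 87.8] [-19.5 -18.8   0.1  18.1  18.9] [14.6 15.  16.1 17.3 17.7] (array([ 0.05210379, -0.00028788]), (75, 40), -0.5186996459960938)
slope [-7.07961727e-04 -4.92553794e-04  1.61775809e+01]
```

View pics/c3.png

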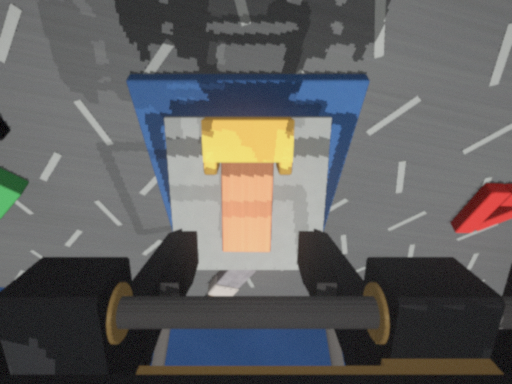

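The wrist view shows the bar flat under the lip at (247,208), centred between the cheeks at (210,170) and (285,170). Its high end is at x = 89.6 mm and its y is -0.3 mm, so it is home and let go. Next is the lug.

```bash
python3 - <<'E'
from h import *
b=np.array([.411,-.2978,0]);rv=R.from_matrix(down(np.radians(13.2))).as_rotvec();W=[.455,-.17,.22]
for p in(W,b+[0,0,.12],b+[0,0,.0125]): print(np.round(inverse_kinematics(p,rv),2))
manip.move_pose(W,rv);manip.move_pose(b+[0,0,.12],rv)
manip.move_linear(b+[0,0,.0125],.12);manip.dwell(.3);s,f=st("down");print(s["tool_pos"])
manip.set_gripper(.0,35);st("grip")
manip.move_linear(b+[0,0,.18],.15);st("lift")
manip.move_pose(W,rv);manip.move_pose(npos(55,0,90),RN);manip.dwell(.3);s,f=st("over")
c=look("lug1");L,n,H,S,V=meas(c)
g=n&(S<70)&(L[...,2]>90)&(abs(L[...,1])<26)&(L[...,0]<52);q=L[g];print("foot",len(q),*[pc(q[:,i]) for i in range(3)])
cv2.imwrite("pics/c4.png",c["image"])
E
```

```text
[-0.41 -0.09  2.02 -0.    1.21 -2.21]
[-0.68  0.06  2.08 -0.    1.01 -2.48]
[-0.68  0.21  2.14 -0.    0.79 -2.48]
down t26.2 nest mm [-164.8 -291.4   61. ] F nest [-0.5  0.5  0.4] w 0.0522
[ 0.4110803  -0.29790252  0.01271809]
grip t27.1 nest mm [-164.9 -291.3   60.8] F nest [-0.6 -0.6 -0.8] w 0.0076
lift t28.5 nest mm [ -82.3 -290.7  205. ] F nest [-1.5  0.2 -2. ] w 0.0077
over t30.4 nest mm [55.3 -0.4 90.1] F nest [-1.4  0.2 -2.5] w 0.0078
foot 5432 [21.9 30.2 45.5 50.9 51.6] [-17.5 -15.8  -0.   16.2  18. ] [ 91.7  94.2 125.5 145.4 159.7]
```

View pics/c4.png

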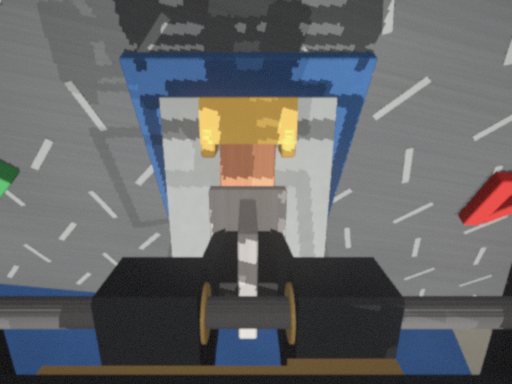

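The lug is held by its web at (248,240), with the foot edge at (248,188) centred over the bar. I measure the foot's edge, then go down.

```bash
python3 - <<'E'
from h import *
c=dict(np.load("pics/lug1.npz"));L,n,H,S,V=meas(c)
g=n&(L[...,2]>74)&(L[...,2]<90)&(abs(L[...,1])<26)&(L[...,0]<45);q=L[g];print("foot",len(q),*[pc(q[:,i]) for i in range(3)])
t=q[abs(q[:,2]-np.median(q[:,2]))<2.5];print(rect(t/1000));A=np.c_[t[:,:2],np.ones(len(t))];print("slope",np.linalg.lstsq(A,t[:,2],rcond=None)[0])
go(53,0,40,.1,"a");go(53,0,32,.05,"b")
np.save("cmd.npy",step([53,0,32],np.array([0,0,-.5]),2,1,4,14))
c=look("lug2");L,n,H,S,V=meas(c)
g=n&(L[...,2]>19)&(L[...,2]<30)&(S<80)&(abs(L[...,1])<22)&(L[...,0]<42)&(L[...,0]>10);q=L[g];print("foot",len(q),*[pc(q[:,i]) for i in range(3)])
E
```

```text
foot 2631 [25.2 25.4 32.6 44.2 44.7] [-19.3 -18.6  -0.1  18.9  19.7] [80.  81.3 86.2 87.4 88. ]
(array([0.03495264, 0.0001925 ]), (40, 20), -89.99729288183153)
slope [ 1.18078531e-02 -4.72301489e-04  8.57781833e+01]
a t31.3 nest mm [53.8 -0.2 40.6] F nest [-0.9  0.  -2.2] w 0.0079
b t31.7 nest mm [53.  0. 32.] F nest [-1.7  0.1 -3.9] w 0.0077
base t31.9 nest mm [53.1 -0.  32.1] F nest [-2.3 -0.8 -1.5] w 0.0078
step 9/14 cmd [53.   0.  27.5] t34.8 nest mm [53.1  0.  28. ] F nest [-3.4 -0.1  9.2] w 0.0076
foot 2493 [23.  23.2 30.3 41.3 41.8] [-19.  -18.3   0.3  19.4  20.1] [19.5 20.6 24.1 25.5 27.3]
```

```bash
python3 - <<'E'
from h import *
go(53,0,28.2,.02,"lift");go(44.5,0,28.2,.04,"s1")
cmd=step([44.5,0,28.2],np.array([-.5,0,0]),0,1,9,12)
go(cmd[0]+1,0,27.6,.02,"ease")
manip.set_gripper(.03);st("open")
go(44,0,75,.12,"up");go(38,0,110,.12,"back")
c=look("lug_in");L,n,H,S,V=meas(c)
b=n&(H>3)&(H<17)&(S>80)&(L[...,2]>11)&(L[...,2]<21);q=L[b];print("bar",len(q),*[pc(q[:,i]) for i in range(3)])
g=n&(L[...,2]>20.5)&(L[...,2]<28)&(S<80)&(abs(L[...,1])<26)&(L[...,0]>5);q=L[g];print("foot",len(q),*[pc(q[:,i]) for i in range(3)],rect(q/1000))
t=q[abs(q[:,2]-np.median(q[:,2]))<2];A=np.c_[t[:,:2],np.ones(len(t))];print("slope",np.linalg.lstsq(A,t[:,2],rcond=None)[0])
w=L[n&(L[...,2]>55)&(L[...,2]<70)&(abs(L[...,1])<15)];print("web",len(w),*[pc(w[:,i]) for i in range(3)],rect(w/1000))
cv2.imwrite("pics/c5.png",c["image"])
E
```

```text
lift t35.3 nest mm [52.9  0.1 28.1] F nest [-1.6  0.6 -2.6] w 0.0077
s1 t35.8 nest mm [44.4 -0.  28.2] F nest [-1.   0.5 -2.3] w 0.0075
base t35.9 nest mm [44.6 -0.  28.2] F nest [-1.3 -0.8 -3.3] w 0.0077
step 12/12 cmd [38.5  0.  28.2] t39.8 nest mm [41.9 -0.6 28.9] F nest [ 7.2  2.4 -4.8] w 0.0076
ease t40.2 nest mm [42.  -0.6 28.3] F nest [ 5.6  1.8 -0.9] w 0.0076
open t40.8 nest mm [39.3  0.  27.6] F nest [-0.9  0.   0.3] w 0.03
up t41.5 nest mm [43.1  0.2 74.3] F nest [ 0.1  0.5 -0.7] w 0.0302
back t42.1 nest mm [ 37.4   0.2 109.3] F nest [-0.1 -0.3 -0.9] w 0.0301
bar 436 [76.7 76.9 82.7 88.5 88.8] [-20.  -19.2  -6.3  17.5  18.3] [14.8 15.  16.1 17.3 17.6]
foot 2863 [12.9 13.7 38.8 69.6 71.2] [-19.6 -19.    1.9  19.1  19.8] [22.7 23.  24.2 25.4 25.7] (array([0.04212037, 0.00022395]), (60, 51), 0.3776782751083374)
slope [-1.31457196e-03 -1.86873914e-04  2.42586776e+01]
web 899 [17.2 17.3 39.7 65.2 66.5] [-4.2 -3.6 -0.2  3.8  3.8] [56.7 60.  65.1 66.2 66.5] (array([ 0.04208344, -0.00022823]), (50, 8), 0.148168683052063)
```

View pics/c5.png

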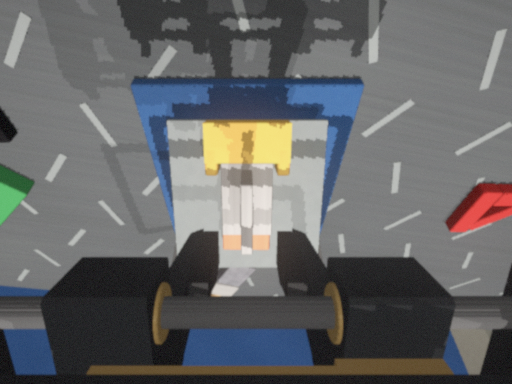

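The lug sits flat on the bar between the cheeks, foot edge at the lip (247,165), and the robot is clear. I hand it in.

```bash
python3 -c "
from h import *
st('end');print(order.close_job())"
```

```text
end t42.3 nest mm [3.760e+01 1.000e-01 1.095e+02] F nest [-0.2  0.4 -0.1] w 0.0297
the job is handed in; nothing more can be done
None
```

I loaded the jig and handed the job in at 42.3 s on the robot's clock; no verdict was reported. The copper bar went under the lip first, pressed against the stop with about 10 N and let go. I then laid the lug on the bar and slid it to the lip edge with about 9 N.

Last camera checks, in the nest frame:

| Part | x (mm) | y (mm) | Flatness and alignment |
|---|---|---|---|
| Copper bar (home: 45, 0) | about 44.6 | −0.3 | flat, 0.5° off the slope line |
| Lug (home: 42, 0) | 42.1 | −0.2 | foot flat with its top at z 24, under 0.4° off the slope line |

- **Bar after the lug went on:** only the bar's high end could still be seen. It was unchanged to within about 1 mm.
- **Hand-in:** the gripper was open about 110 mm above the deck, with the force reading near zero.
- **Bystanders:** the arm never worked near the aluminium bar or the magnet. I did not measure them again at the end.
- **Disagreements:** the arm gave way by 3 to 5 mm against the stops, so I judged home by the force and the measured tool position, not the commanded one. No check failed.

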